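# Pull the stockroom vent window shut with the hook pole

## Robot

A 6-joint arm with a two-finger parallel gripper is mounted at the origin on the work surface. World frame = base frame: x ahead of the robot, y to its left, z up, the work surface at z = 0. Lengths are in m, angles in rad, forces in N, time in s.
With the tool pointing down it reaches from about 0.2 to 0.875 m from the base axis. Payload 3.4 kg.
Tool frame: the origin (TCP) lies at the very end of the fingers, on their centre line; the grasp point (between the pads) lies 19 mm behind it; x points along the fingers, y is the direction in which the jaws open and shut, and the axes are right-handed (so a half turn about x gives the same grasp; the last joint's range is limited). The gripper opens to 94 mm and grips with 3 to 60 N. Pads are 16 mm wide; open, the fingers measure 119 mm over their backs; the gripper's body (75 mm by 177 mm) begins 78 mm behind the grasp point.
Start: joints at [1.149, 0.276, 1.505, -0, 1.361, -0.121], TCP at [0.17, 0.549, 0.205] pointing down, gripper open.
Joint ranges: [-2.89, 2.89], [-0.75, 2.08], [0.22, 2.7], [-1.18, 4.32], [0.11, 2.71], [-2.7, 2.7]. Speed limits (rad/s): [2.57, 2.57, 3.14, 3.14, 3.14, 3.14].

## Interface

Orientations are given as a unit quaternion [x, y, z, w].
In Python, from plant import robot gives the robot as it stands.
- The arm moves only by the tool send_rows, never from a script. Its argument "series" is a list of rows, each a list of 4 numbers: the shift along the tool's x, y, z in mm, then the turn about the tool's x in degrees. A call has 1 to 5 rows; each row is the pose to reach, as a shift and turn from the pose measured when the call began, along the tool's axes at that moment; what a row does not reach only later rows make up. A row lasts 1/10 s, in which the tool goes at most 50 mm and 8.59 degrees, less where a joint would pass 70% of its speed; a pose out of reach is approached as far as the arm can. A call with a gripper value outside its range is refused whole. "gripper" is the opening, from 0 (shut) to 1 (fully open), set as the call begins (left out, the last holds). The fingers move at their own pace and stop on an object; "grip_force" is the grip in N (left out, the last holds). Time passes only in rows, so rows that repeat a pose let the fingers close. It gives the time, the measured TCP pose, the force and the opening at its end, in the units of the state.
- robot.sense(): the state, without advancing time (a new reading comes with each control period).
- robot.capture(name): name is "side" or "top" or "wrist"; returns (picture, depth): 400x640x3 uint8, red, green, blue; 400x640 float32, m along the optical axis (not along the pixel's ray), 0 where there is no reading.
- robot.get_calibration(name): a dict with "fovy" (degrees; the focal length in pixels is half the picture's height over the tangent of half this angle, whatever the lens; pixels are square), "cx", "cy" (the principal point, pixels), "D" ([k1, k2, p1, p2, k3] as OpenCV has them; the pictures are not rectified), "extrinsics" (4x4, takes a point from world to camera coordinates); the wrist camera has in their place "T_tool_cam" (4x4, takes a point from camera to tool coordinates, whose origin is the TCP and whose axes are the tool frame's). Camera axes: x right, y down, z forward; pixel columns grow to the right and rows downward; lengths in m; the calibration is good to about 2 mm. A picture is of the moment at which its call begins: read the wrist's pose just before it. get_calibration takes no time and is no camera call.
- robot.sign_off(): hands the job in, once; it reports no verdict.
Trained networks look in the newest picture that a camera, given by its name, has taken for a name from the list of things; names that differ only in an ending like _2 or _b are one class to them, and where a whole thing is asked for, a point or a joint stands for the part that bears it (a point fixed in the world has none). Each returns a list of dicts, best first, with "confidence" (0 to 1); they miss things now and then, are a little off and sometimes report something else, mostly with a low value. They report only what shows in the picture. A call takes as long as a camera call.
- robot.search_frame(camera, label): "rect" ([left, top, right, bottom] in pixels, round what is visible of it).
- robot.masks_of(camera, label): "mask" (400x640 bool, what is visible of it) and "rect" ([left, top, right, bottom] in pixels, round what is visible of it).
The state is a dict: "time_s": time; "qpos": joint angles; "joint_vel": joint speeds; "tau": joint torques, N m; "tcp_pos": TCP position; "tcp_rot": TCP orientation; "force": force on the tool from outside, world axes, zero at the start; "moment": the same for the moment, N m; "gripper_width": finger opening in m.
Only numpy, scipy, OpenCV 4.12 (cv2) and the standard library are available. Lean on these libraries where they do the work, as an engineer would, in place of code of your own. Each camera call takes 0.05 s, during which the arm holds its last target.

## Task

Take the blue pole with the orange hook (not the plain yellow one) from its rest, lower the hook into the red ring on the open vent window, and pull the window fully shut with the hook still in the ring. Then unhook and lay the pole back in the same notches of the rest, as it lay before, and let go.

Things in the scene. Friction and masses are not known exactly. Their poses are not given: they have to be found in the camera images.
- hook_grip (a point): Centre and balance point of the hook pole (blue tube 420 mm long, 20 thick, 0.22 kg), in its black grip, 90 long x 24 wide x 26 high. x along the pole to the hook end, z up. It lies level, 90 mm up, in two open notches of a wooden rest (bars 20 thick, 130 mm either side of the grip, rims 21 mm above the pole's axis, 14 mm board below). A hookless yellow pole lies 110 mm beside it, on either side.
- hook_tip (a point): Rounded lower end of the hook, a straight orange prong 10 mm thick pointing straight down near the pole's front end. From the grip centre, in the pole's axes: x = +195 mm, y = 0, z = -55 mm. The notches are 26 mm wide at the bottom and flare to about 50 mm at the top.
- ring_eye (a point): Centre of the red ring, lying flat 250 mm up on the window's near face: hole 45 mm, bar 7 mm; the prong has 17 mm play all round, so a pulled ring trails it by that. Nothing lies under the hole or rises over 5 mm above the ring. Axes turn with the window: x level along it to the hinge side, y square to it, the way it opens, z up. The upright hinge line is at x = +200, y = +42 mm from here.
- window (a joint): Opening angle of the side-hung, white-framed window (268 mm wide, its top and the screen's 235 mm up) in the bench screen, rad: 0 = fully shut against a stop, grows as it opens away from the ring's side, up to 1.4. Seen from above, closing turns it anticlockwise. The hinge is slightly stiff: the window stays where it is left, and about 0.6 N at the ring moves it.

How it is judged:
On the way, in this order (a step that is already met when the one before it is completed fails the run):
1. the hook is down through the ring while the window is still open (horizontal distance between hook_tip and ring_eye below 0.026 m and z of hook_tip in the frame of ring_eye between -0.05 and -0.003 m and value of joint window above 0.4 rad), for 0.1 s.
2. the window is pulled shut with the hook in the ring (horizontal distance between hook_tip and ring_eye below 0.026 m and z of hook_tip in the frame of ring_eye below -0.003 m and value of joint window below 0.07 rad), for 0.1 s.
At the end, for the whole second after the job is handed in: The window is shut (within 0.07 rad, 4 degrees), and the hook pole lies still, released, in the notches of the rest it came from, its grip within 25 mm and its hook tip within 40 mm of where they were at the start (value of joint window below 0.07 rad and distance of hook_grip from where it was at the start of the episode below 0.025 m and distance of hook_tip from where it was at the start of the episode below 0.04 m); the robot touches nothing.
It also fails if it takes over 59 s, if anything falls off the work surface, if the arm or the gripper's body presses on something with over 40 N, if the wrist force passes 120 N, or if a joint passes its speed limit or range.

## Working session

There is one attempt and no reset: what is moved stays moved. The work goes in short steps, Python scripts to look and compute and a tool call to move; the robot and the scene stay as the last step left them, time stands still between calls to the robot, and variables do not carry over. Pictures are saved under pics/ and viewed, and the job is handed in when it is done.

Besides the shell and the picture viewer there is one more tool, called after ">>>" as name(argument=value, ...) on one line, values as JSON. send_rows: Moves the arm, as the interface text tells. Its arguments: {"type":"object","properties":{"series":{"type":"array"},"gripper":{"type":"number"},"grip_force":{"type":"number"}},"required":["series"]}

```bash
ls; mkdir -p pics; cat > h.py <<'E'
import numpy as np,cv2
from scipy.spatial.transform import Rotation as R
from plant import robot
def cam(name):
    s=robot.sense(); c=robot.get_calibration(name)
    f=200/np.tan(np.radians(c['fovy'])/2)
    K=np.array([[f,0,c['cx']],[0,f,c['cy']],[0,0,1]]);D=np.array(c['D'],float)
    if name=='wrist':
        T=np.eye(4);T[:3,:3]=R.from_quat(s['tcp_rot']).as_matrix();T[:3,3]=s['tcp_pos']
        Tw=T@np.array(c['T_tool_cam'])
    else: Tw=np.linalg.inv(np.array(c['extrinsics']))
    return K,D,Tw
def shot(name,fn):
    k=cam(name); im,d=robot.capture(name)
    cv2.imwrite(f'pics/{fn}.png',im[:,:,::-1]); np.savez(f'pics/{fn}.npz',im=im,d=d,K=k[0],D=k[1],T=k[2])
    return im,d,k
def pts(uv,z,k):
    uv=np.asarray(uv,float).reshape(-1,1,2); n=cv2.undistortPoints(uv,k[0],k[1]).reshape(-1,2)
    z=np.asarray(z,float).reshape(-1,1); P=np.hstack([n*z,z])
    return P@k[2][:3,:3].T+k[2][:3,3]
def ray_z(uv,h,k):
    a=pts(uv,np.ones(len(np.atleast_2d(uv))),k); o=k[2][:3,3]; d=a-o
    return o+d*((h-o[2])/d[:,2])[:,None]
def proj(P,k):
    T=np.linalg.inv(k[2]); r,_=cv2.Rodrigues(T[:3,:3])
    return cv2.projectPoints(np.asarray(P,float).reshape(-1,1,3),r,T[:3,3],k[0],k[1])[0].reshape(-1,2)
def maskpts(m,d,k):
    v,u=np.nonzero(m&(d>0)); return pts(np.c_[u,v],d[v,u],k)
E
python3 - <<'E'
from h import *
print({k:np.round(v,3) for k,v in robot.sense().items()})
for n in ['top','side']:
    im,d,k=shot(n,n+'0'); print(n,np.round(k[2],3),k[0][0,0])
    for l in ['hook_grip','hook_tip','ring_eye','window']:
        for r in robot.masks_of(n,l)[:3]:
            P=maskpts(r['mask'],d,k); print(l,round(r['confidence'],2),np.round(r['rect']),r['mask'].sum(),np.round(np.median(P,0),3) if len(P) else 0)
            np.save(f'pics/{n}_{l}.npy',r['mask']) if r is not None else 0
E
```

```text
pics
{'time_s': np.float64(0.0), 'qpos': array([ 1.149,  0.277,  1.506,  0.   ,  1.361, -0.121]), 'joint_vel': array([-0.001, -0.   ,  0.002, -0.002,  0.   , -0.001]), 'tau': array([ 0.0000e+00, -4.0460e+01, -2.3722e+01,  7.0000e-02,  3.5000e-02,
       -0.0000e+00]), 'tcp_pos': array([0.17 , 0.549, 0.205]), 'tcp_rot': array([ 0.105,  0.699, -0.107,  0.699]), 'force': array([ 0.004, -0.582,  0.267]), 'moment': array([ 0.002,  0.018, -0.03 ]), 'gripper_width': np.float64(0.094)}
top [[ 0.026 -0.985  0.168  0.411]
 [-0.999 -0.03  -0.019 -0.066]
 [ 0.024 -0.167 -0.986  1.062]
 [ 0.     0.     0.     1.   ]] 414.2079974090749
hook_grip 0.85 [303. 210. 483. 229.] 1611 [ 0.55  -0.25   0.098]
hook_tip 0.85 [306. 210. 479. 228.] 1683 [ 0.55  -0.25   0.098]
ring_eye 0.83 [124. 126. 254. 224.] 4741 [0.62  0.205 0.165]
window 0.63 [126. 129. 254. 223.] 4655 [0.62  0.203 0.168]
side [[ 0.811 -0.301  0.502  0.221]
 [-0.585 -0.418  0.695 -0.574]
 [ 0.    -0.857 -0.515  0.542]
 [ 0.     0.     0.     1.   ]] 414.1202802181318
hook_grip 0.57 [295. 233. 523. 400.] 4358 [ 0.552 -0.293  0.098]
hook_tip 0.61 [294. 232. 518. 400.] 4435 [ 0.552 -0.292  0.098]
ring_eye 0.65 [212. 102. 335. 198.] 9448 [0.624 0.2   0.146]
window 0.84 [212. 102. 334. 202.] 9425 [0.624 0.2   0.146]
```

View pics/top0.png

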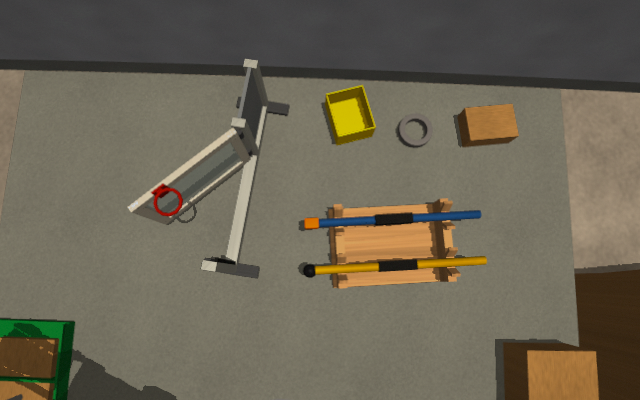

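View pics/side0.png

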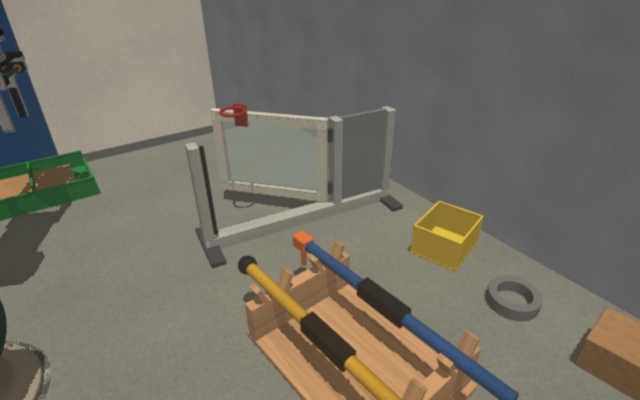

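```bash
python3 - <<'E'
from h import *
for n in ['top','side']:
    z=np.load(f'pics/{n}0.npz'); im=z['im'];d=z['d'];k=(z['K'],z['D'],z['T'])
    hsv=cv2.cvtColor(im,cv2.COLOR_RGB2HSV);H,S,V=cv2.split(hsv)
    red=((H<4)|(H>176))&(S>180)&(V>90)
    P=maskpts(red,d,k);P=P[P[:,2]>.2]
    print(n,'red',len(P),np.round(np.percentile(P,[2,50,98],axis=0),3).tolist())
    v,u=np.nonzero(red); Q=ray_z(np.c_[u,v],.25,k)
    np.savez(f'pics/red_{n}.npz',Q=Q,uv=np.c_[u,v])
    blue=(H>98)&(H<118)&(S>150)&(V>60)
    B=maskpts(blue,d,k); B=B[(B[:,1]<0.1)&(B[:,2]>.05)&(B[:,2]<.15)]; 
    print('blue',len(B),np.round(np.percentile(B,[0,1,50,99,100],axis=0),3).tolist())
    c=B.mean(0);vv=np.linalg.svd(B-c)[2][0]; print('axis',c,vv*np.sign(vv[1]),'yaw',np.degrees(np.arctan2(*(vv*np.sign(vv[1]))[[1,0]])))
    og=(H>5)&(H<13)&(S>210)&(V>120); O=maskpts(og,d,k);O=O[(O[:,2]>0.02)&(O[:,2]<.2)&(O[:,1]<0.1)]
    print('orange',len(O),np.round(np.percentile(O,[2,50,98],axis=0),3).tolist())
    m=robot.masks_of(n,'hook_grip')[0]['mask']; 
    blk=(V<50)&cv2.dilate(m.astype(np.uint8),np.ones((5,5)))>0
    G=maskpts(blk,d,k);G=G[(G[:,2]>.08)&(G[:,2]<.12)]
    print('grip',len(G),np.round(np.percentile(G,[2,50,98],axis=0),3).tolist(), G.mean(0))
E
```

```text
top red 287 [[0.522, 0.198, 0.246], [0.557, 0.232, 0.251], [0.58, 0.254, 0.255]]
blue 853 [[0.528, -0.463, 0.088], [0.53, -0.459, 0.09], [0.552, -0.315, 0.097], [0.572, -0.082, 0.101], [0.575, -0.078, 0.103]]
axis [ 0.55128984 -0.27325832  0.09689561] [-8.41111444e-02  9.96456379e-01 -1.36067215e-05] yaw 94.82491415217338
orange 2 [[0.523, -0.069, 0.089], [0.523, -0.068, 0.089], [0.523, -0.067, 0.09]]
grip 366 [[0.537, -0.297, 0.088], [0.549, -0.254, 0.101], [0.561, -0.212, 0.105]] [ 0.54916977 -0.2535587   0.10062638]Traceback (most recent call last):
  File "<stdin>", line 6, in <module>
  File "h.py", line 28, in maskpts
    v,u=np.nonzero(m&(d>0)); return pts(np.c_[u,v],d[v,u],k)
                                    ~~~^^^^^^^^^^^^^^^^^^^^^
  File "h.py", line 18, in pts
    uv=np.asarray(uv,float).reshape(-1,1,2); n=cv2.undistortPoints(uv,k[0],k[1]).reshape(-1,2)
                                               ~~~~~~~~~~~~~~~~~~~^^^^^^^^^^^^^^
cv2.error: OpenCV(4.12.0) /io/opencv/modules/calib3d/src/undistort.dispatch.cpp:347: error: (-215:Assertion failed) CV_IS_MAT(_src) && CV_IS_MAT(_dst) && (_src->rows == 1 || _src->cols == 1) && (_dst->rows == 1 || _dst->cols == 1) && _src->cols + _src->rows - 1 == _dst->rows + _dst->cols - 1 && (CV_MAT_TYPE(_src->type) == CV_32FC2 || CV_MAT_TYPE(_src->type) == CV_64FC2) && (CV_MAT_TYPE(_dst->type) == CV_32FC2 || CV_MAT_TYPE(_dst->type) == CV_64FC2) in function 'cvUndistortPointsInternal'
```

```bash
python3 - <<'E'
import cv2
im=cv2.imread('pics/top0.png'); cv2.imwrite('pics/top0z.png',cv2.resize(im[110:280,110:350],None,fx=3.3,fy=3.3,interpolation=cv2.INTER_CUBIC))
E
```

```text
(no output)
```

View pics/top0z.png

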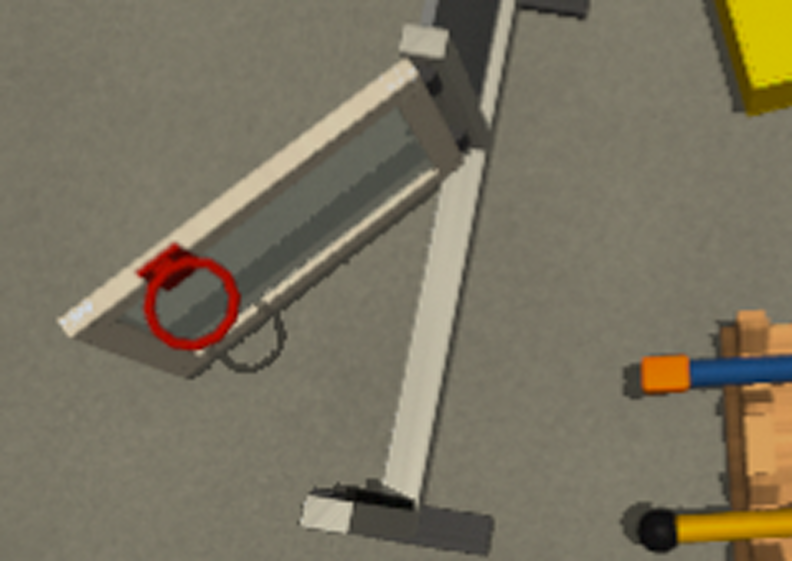

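```bash
python3 - <<'E'
from h import *
def L(n):
    z=np.load(f'pics/{n}0.npz'); return z['im'],z['d'],(z['K'],z['D'],z['T'])
im,d,k=L('top')
S=lambda *p: np.array(p)/3.3+110-0.35
c=ray_z([S(193,303)],.25,k)[0]; print('ring centre by eye',c)
H,Sx,V=cv2.split(cv2.cvtColor(im,cv2.COLOR_RGB2HSV)); red=((H<5)|(H>175))&(Sx>150)&(V>60)
v,u=np.nonzero(red);Q=ray_z(np.c_[u,v],.25,k)[:,:2]
Q=Q[np.linalg.norm(Q-c[:2],axis=1)<.032]
# circle fit; exclude tab side
from scipy.optimize import least_squares
for it in range(3):
    f=least_squares(lambda p:np.hypot(*(Q-p[:2]).T)-.026,c[:2],loss='soft_l1',f_scale=.003); print(f.x,len(Q), np.abs(f.fun).mean()); Q=Q[np.abs(np.hypot(*(Q-f.x).T)-.026)<.006]
ring=np.r_[f.x,.25]
w=ray_z([S(60,323),S(401,62),S(77,336),S(418,72)],.235,k); print('win top edge pts',np.round(w,3).tolist())
e=ray_z([S(402,25),S(448,30),S(400,52),S(445,57)],.235,k); print('post top',np.round(e,3).tolist())
e=ray_z([S(305,490),S(352,497),S(300,520),S(350,530)],.235,k); print('post2 top',np.round(e,3).tolist())
ks=L('side')[2]; ims=L('side')[0].copy()
th=np.linspace(0,2*np.pi,40); C=ring+np.c_[.026*np.cos(th),.026*np.sin(th),0*th]
for p in proj(C,ks): cv2.circle(ims,tuple(int(x) for x in np.round(p)),1,(0,255,0),-1)
a=np.r_[0.549,-.2535,.09]; ax=np.array([-.084,.9965,0])
for s in np.linspace(-.21,.21,30): cv2.circle(ims,tuple(int(x) for x in np.round(proj(a+ax*s,ks)[0])),1,(255,255,0),-1)
tip=a+ax*.195-[0,0,.055]; print('tip',tip)
cv2.circle(ims,tuple(int(x) for x in np.round(proj(tip,ks)[0])),2,(255,0,255),-1)
cv2.imwrite('pics/side0o.png',cv2.resize(ims[80:,180:540,::-1],None,fx=1.8,fy=1.8,interpolation=cv2.INTER_CUBIC))
E
```

```text
ring centre by eye [0.54905173 0.22372376 0.25      ]
[0.5492983  0.22485988] 302 0.002063214810930951
[0.54935561 0.22492645] 299 0.0019892529022523388
[0.54935561 0.22492645] 299 0.0019892529022523388
win top edge pts [[0.537, 0.309, 0.235], [0.71, 0.112, 0.235], [0.529, 0.298, 0.235], [0.704, 0.101, 0.235]]
post top [[0.735, 0.113, 0.235], [0.732, 0.084, 0.235], [0.717, 0.113, 0.235], [0.714, 0.084, 0.235]]
post2 top [[0.44, 0.152, 0.235], [0.437, 0.124, 0.235], [0.422, 0.154, 0.235], [0.417, 0.124, 0.235]]
tip [ 0.53262   -0.0591825  0.035    ]
```

View pics/side0o.png

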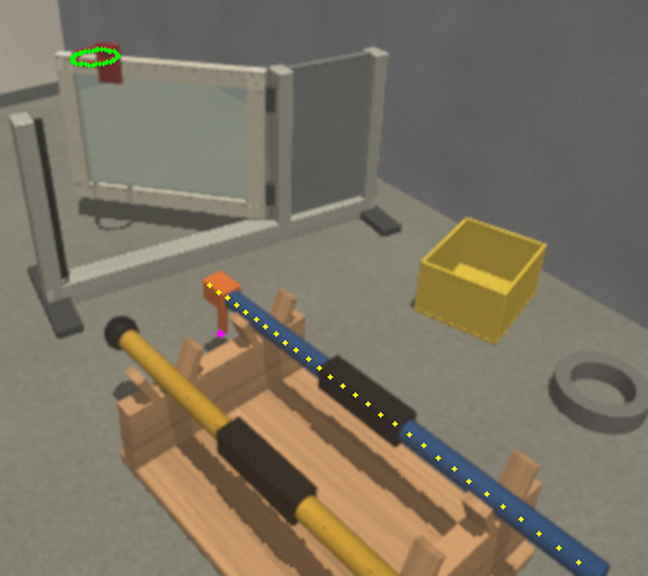

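```bash
cat >> h.py <<'E'
GRIP=np.array([.549,-.254,.09]); AX=np.array([-.084,.9965,0.])
def go(*targets):
    """targets: world TCP positions; prints shift in tool axes (mm)"""
    s=robot.sense(); Rt=R.from_quat(s['tcp_rot']).as_matrix(); p=np.array(s['tcp_pos'])
    print('t',round(float(s['time_s']),2),'tcp',np.round(p,4),'F',np.round(s['force'],1),'w',round(float(s['gripper_width']),4))
    y=np.degrees(np.arctan2(AX[1],AX[0])); 
    # tool z vs pole axis angle
    tz=Rt[:,2]; ang=np.degrees(np.arctan2(tz[1],tz[0])); e=(y-ang+180)%360-180
    print('tool axes x,y,z',np.round(Rt.T,3).tolist(),'pole yaw - tool z yaw',round(e,2),'=> turn about tool x',round(-e if Rt[2,0]<0 else e,2))
    for t in targets: print(np.round(t,3),'shift mm',np.round((np.asarray(t)-p)@Rt*1000,1))
E
python3 - <<'E'
from h import *
go(GRIP+[0,0,.12], GRIP-[0,0,.019])
print(robot.sense()['qpos'])
E
```

```text
t 0.55 tcp [0.1704 0.5492 0.2055] F [ 0.8  0.  -0.3] w 0.0941
tool axes x,y,z [[-0.0, 0.0, -1.0], [0.296, 0.955, 0.0], [0.955, -0.296, -0.0]] pole yaw - tool z yaw 112.05 => turn about tool x -112.05
[ 0.549 -0.254  0.21 ] shift mm [  -4.5 -654.9  599.6]
[ 0.549 -0.254  0.071] shift mm [ 134.5 -654.9  599.6]
[ 1.14900718e+00  2.75900682e-01  1.50496893e+00  2.71156370e-06
  1.36071858e+00 -1.21013133e-01]
```

>>> send_rows(series=[[-45,-10,10,4],[-90,-25,25,8],[-120,-50,50,12],[-125,-85,80,16],[-125,-120,112,20]], gripper=1.0)

```text
time_s: 1.05
tcp_pos: [0.2426, 0.4009, 0.3323]
tcp_rot: [0.228, 0.669, -0.225, 0.671]
force: [0.5, -0.6, -0.2]
gripper_width: 0.0943
```

```bash
python3 - <<'E'
from h import *
go(GRIP+[0,0,.24],GRIP+[0,0,.12])
E
```

```text
t 1.05 tcp [0.2426 0.4009 0.3323] F [ 0.5 -0.6 -0.2] w 0.0943
tool axes x,y,z [[0.003, 0.003, -1.0], [0.606, 0.795, 0.004], [0.795, -0.606, 0.0]] pole yaw - tool z yaw 132.13 => turn about tool x -132.13
[ 0.549 -0.254  0.33 ] shift mm [   1.1 -335.2  640.7]
[ 0.549 -0.254  0.21 ] shift mm [ 121.1 -335.7  640.6]
```

>>> send_rows(series=[[0,-22,43,4],[0,-45,86,8],[0,-67,128,12],[0,-90,171,16],[0,-112,214,20]])

```text
time_s: 1.55
tcp_pos: [0.3452, 0.1803, 0.3323]
tcp_rot: [0.342, 0.619, -0.338, 0.621]
force: [1.1, 0.1, -0.5]
gripper_width: 0.0939
```

```bash
python3 - <<'E'
from h import *
go(GRIP+[0,0,.24],GRIP+[0,0,.12])
E
```

```text
t 1.55 tcp [0.3452 0.1803 0.3323] F [ 1.1  0.1 -0.5] w 0.0939
tool axes x,y,z [[0.004, 0.003, -1.0], [0.843, 0.538, 0.005], [0.538, -0.843, -0.001]] pole yaw - tool z yaw 152.26 => turn about tool x -152.26
[ 0.549 -0.254  0.33 ] shift mm [  1.6 -61.9 475.8]
[ 0.549 -0.254  0.21 ] shift mm [121.6 -62.6 475.9]
```

>>> send_rows(series=[[0,-6,48,5],[0,-12,96,10],[0,-19,144,15],[0,-25,192,20],[0,-31,238,25]])

```text
time_s: 2.05
tcp_pos: [0.4475, -0.0391, 0.3322]
tcp_rot: [0.469, 0.53, -0.465, 0.531]
force: [0.9, 0.3, 0.4]
gripper_width: 0.0941
```

```bash
python3 - <<'E'
from h import *
go(GRIP+[0,0,.24],GRIP+[0,0,.12])
E
```

```text
t 2.05 tcp [ 0.4475 -0.0391  0.3322] F [0.9 0.3 0.4] w 0.0941
tool axes x,y,z [[0.005, 0.004, -1.0], [0.992, 0.127, 0.006], [0.127, -0.992, -0.003]] pole yaw - tool z yaw 177.52 => turn about tool x -177.52
[ 0.549 -0.254  0.33 ] shift mm [  2.   73.3 226.1]
[ 0.549 -0.254  0.21 ] shift mm [122.   72.7 226.4]
```

>>> send_rows(series=[[10,15,46,1],[30,30,92,2],[60,45,138,2.5],[90,60,184,2.5],[120,73,226,2.5]])

```text
time_s: 2.55
tcp_pos: [0.5427, -0.2399, 0.2228]
tcp_rot: [0.481, 0.519, -0.476, 0.521]
force: [0.1, -0.2, -0.2]
gripper_width: 0.094
```

>>> send_rows(series=[[0,0,0,0]])

```text
time_s: 2.65
tcp_pos: [0.5423, -0.2435, 0.2176]
tcp_rot: [0.481, 0.521, -0.478, 0.518]
force: [-0.3, 0.5, -0.0]
gripper_width: 0.0939
```

```bash
python3 - <<'E'
from h import *
im,d,k=shot('wrist','w1')
go(GRIP+[0,0,.12],GRIP-[0,0,.019])
for l in ['hook_grip','hook_tip']:
    for r in robot.masks_of('wrist',l)[:2]:
        P=maskpts(r['mask'],d,k); print(l,r['confidence'],r['rect'],np.median(P,0) if len(P) else 0)
E
```

```text
t 2.7 tcp [ 0.5421 -0.2416  0.2196] F [-0.7 -0.1  0.2] w 0.0942
tool axes x,y,z [[0.002, 0.006, -1.0], [0.997, 0.08, 0.002], [0.08, -0.997, -0.005]] pole yaw - tool z yaw -179.78 => turn about tool x 179.78
[ 0.549 -0.254  0.21 ] shift mm [ 9.6  5.8 13. ]
[ 0.549 -0.254  0.071] shift mm [148.6   5.6  13.7]
hook_grip 0.89 [311.5, 0.0, 341.6, 383.6] [ 0.54849905 -0.2150781   0.09989355]
hook_tip 0.76 [312.7, 0.2, 335.5, 380.0] [ 0.54822894 -0.21384371  0.10002294]
```

View pics/w1.png

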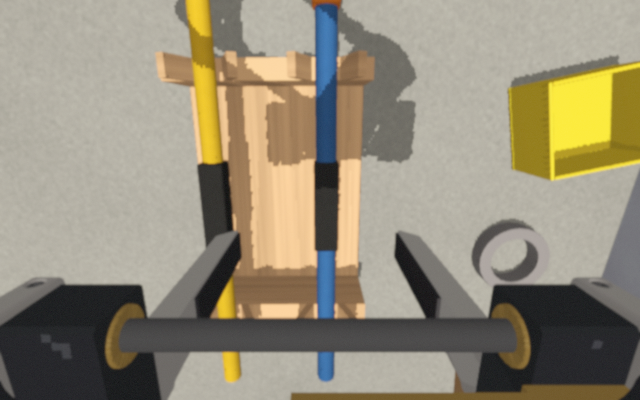

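```bash
python3 - <<'E'
from h import *
z=np.load('pics/w1.npz');k=(z['K'],z['D'],z['T']);im=z['im']
q=ray_z([[326,163],[326,249],[326,206],[326,75],[326,365],[326,5]],.103,k); print(np.round(q,4))
# edges at mid rows
g=im[:,:,2].astype(int)
q=ray_z([[314.5,206],[338.5,206]],.103,k);print(q)
q=ray_z([[203+11,163],[228+11,249]],.103,k);print(q)
E
```

```text
[[ 0.5483 -0.211   0.103 ]
 [ 0.5559 -0.2979  0.103 ]
 [ 0.552  -0.2528  0.103 ]
 [ 0.5417 -0.1342  0.103 ]
 [ 0.5681 -0.439   0.103 ]
 [ 0.537  -0.0804  0.103 ]]
[[ 0.54083171 -0.25367305  0.103     ]
 [ 0.56406901 -0.25182884  0.103     ]]
[[ 0.4438667  -0.21928159  0.103     ]
 [ 0.46838326 -0.3047999   0.103     ]]
```

>>> send_rows(series=[[10,8,13,0],[40,8,13.5,0],[70,8,13.5,0],[100,8,13.5,0],[100,8,13.5,0]])

```text
time_s: 3.3
tcp_pos: [0.5501, -0.2499, 0.1198]
tcp_rot: [0.481, 0.522, -0.477, 0.519]
force: [-0.1, 0.1, 0.8]
gripper_width: 0.0939
```

```bash
sed -i 's/GRIP=np.array.*; AX/GRIP=np.array([.5512,-.254,.09]); AX/' h.py; python3 - <<'E'
from h import *
go(GRIP-[0,0,.019])
E
```

```text
t 3.3 tcp [ 0.5501 -0.2499  0.1198] F [-0.1  0.1  0.8] w 0.0939
tool axes x,y,z [[0.0, 0.008, -1.0], [0.996, 0.084, 0.001], [0.084, -0.996, -0.007]] pole yaw - tool z yaw -179.99 => turn about tool x 179.99
[ 0.551 -0.254  0.071] shift mm [48.8  0.7  4.6]
```

>>> send_rows(series=[[20,1,3,0],[40,1,4.5,0],[48,1,4.5,0],[48.5,1,4.5,0],[48.5,1,4.5,0]])

```text
time_s: 3.8
tcp_pos: [0.5525, -0.2542, 0.0728]
tcp_rot: [0.481, 0.522, -0.476, 0.52]
force: [-0.3, -0.0, -1.4]
gripper_width: 0.0939
```

>>> send_rows(series=[[0,0,0,0],[0,0,0,0],[0,0,0,0],[0,0,0,0],[0,0,0,0]], gripper=0.0, grip_force=40)

```text
time_s: 4.3
tcp_pos: [0.5525, -0.2543, 0.0729]
tcp_rot: [0.481, 0.521, -0.476, 0.52]
force: [0.2, -0.4, -0.1]
gripper_width: 0.0572
```

```bash
python3 - <<'E'
from h import *
go(GRIP-[0,0,.019])
im,d,k=shot('wrist','w2')
E
```

```text
t 4.3 tcp [ 0.5525 -0.2543  0.0729] F [ 0.2 -0.4 -0.1] w 0.0572
tool axes x,y,z [[0.002, 0.006, -1.0], [0.996, 0.084, 0.003], [0.084, -0.996, -0.006]] pole yaw - tool z yaw 179.99 => turn about tool x -179.99
[ 0.551 -0.254  0.071] shift mm [ 1.9 -1.3 -0.4]
```

View pics/w2.png

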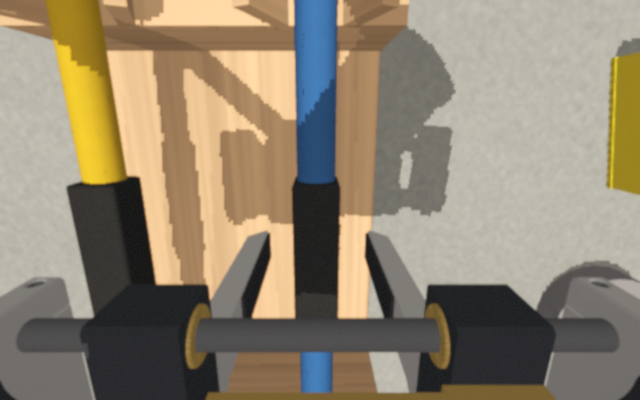

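Fingers are still closing, evenly about the black grip (col ~316, rows 180–320). Keep closing.

>>> send_rows(series=[[0,0,0,0],[0,0,0,0],[0,0,0,0],[0,0,0,0],[0,0,0,0]])

```text
time_s: 4.85
tcp_pos: [0.5522, -0.2542, 0.0728]
tcp_rot: [0.481, 0.522, -0.476, 0.52]
force: [-2.0, -0.8, -0.1]
gripper_width: 0.0237
```

>>> send_rows(series=[[0,0,0,0],[0,0,0,0]])

```text
time_s: 5.05
tcp_pos: [0.5522, -0.2543, 0.0728]
tcp_rot: [0.48, 0.522, -0.476, 0.52]
force: [0.8, 0.3, 0.2]
gripper_width: 0.0237
```

```bash
python3 - <<'E'
from h import *
im,d,k=shot('wrist','w3')
go()
print(repr(np.array(robot.sense()['tcp_pos'])),robot.sense()['tcp_rot'],robot.sense()['gripper_width'])
E
```

```text
t 5.1 tcp [ 0.5522 -0.2542  0.0728] F [ 0.5 -0.  -0.3] w 0.0238
tool axes x,y,z [[0.002, 0.006, -1.0], [0.996, 0.084, 0.002], [0.084, -0.996, -0.006]] pole yaw - tool z yaw 179.98 => turn about tool x -179.98
array([ 0.55222059, -0.25422118,  0.07275943]) [ 0.48049805  0.52171604 -0.47640296  0.51959043] 0.023760204770572012
```

View pics/w3.png

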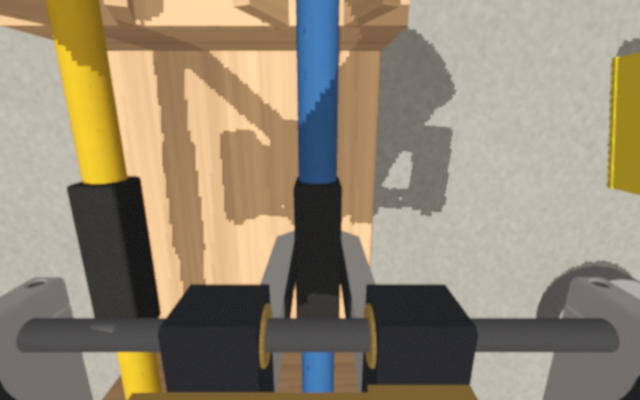

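>>> send_rows(series=[[-15,0,0,0],[-45,0,0,0],[-85,0,0,0],[-130,0,0,0],[-170,0,0,0]])

```text
time_s: 5.6
tcp_pos: [0.5517, -0.2551, 0.2441]
tcp_rot: [0.481, 0.522, -0.476, 0.519]
force: [1.2, -0.8, -2.1]
gripper_width: 0.0234
```

>>> send_rows(series=[[-35,0,0,0],[-65,0,0,0],[-76,0,0,0],[-76,0,0,0]])

```text
time_s: 6.0
tcp_pos: [0.5521, -0.2558, 0.3209]
tcp_rot: [0.481, 0.521, -0.476, 0.52]
force: [0.1, -0.8, -3.5]
gripper_width: 0.0238
```

```bash
python3 - <<'E'
from h import *
go([.5658,.0307,.313])
for n in ['side','wrist']: shot(n,n+'4')
E
```

```text
t 6.0 tcp [ 0.5521 -0.2558  0.3209] F [ 0.1 -0.8 -3.5] w 0.0238
tool axes x,y,z [[0.003, 0.005, -1.0], [0.996, 0.084, 0.004], [0.084, -0.996, -0.005]] pole yaw - tool z yaw 179.98 => turn about tool x -179.98
[0.566 0.031 0.313] shift mm [   9.5   37.8 -284.3]
```

View pics/side4.png

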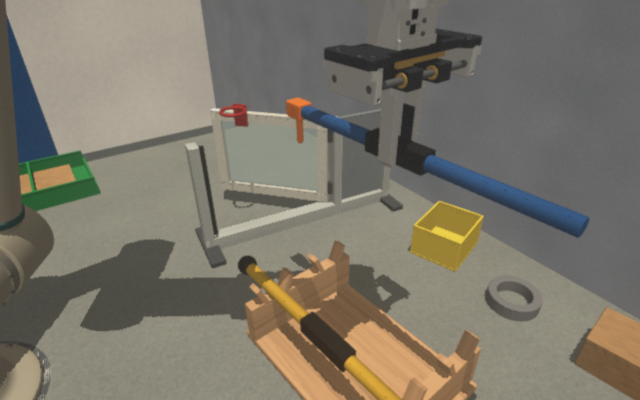

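View pics/wrist4.png

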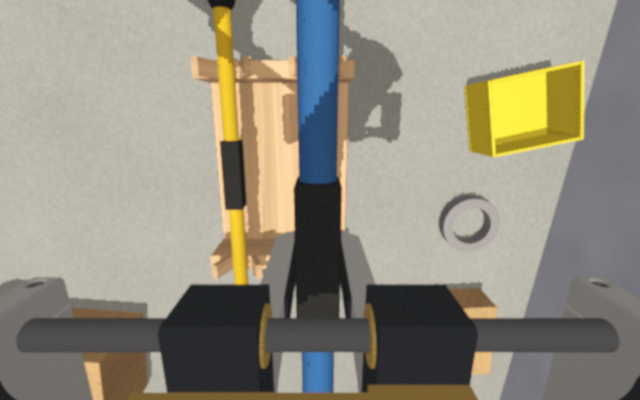

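>>> send_rows(series=[[1,4,-30,0],[3,10,-75,0],[5,16,-120,0],[6,22,-165,0],[7,28,-210,0]])

```text
time_s: 6.6
tcp_pos: [0.5599, -0.0416, 0.3099]
tcp_rot: [0.48, 0.524, -0.478, 0.517]
force: [0.9, 0.2, -2.8]
gripper_width: 0.024
```

```bash
python3 - <<'E'
from h import *
go([.5658,.0307,.315])
E
```

```text
t 6.6 tcp [ 0.5599 -0.0416  0.3099] F [ 0.9  0.2 -2.8] w 0.024
tool axes x,y,z [[-0.006, 0.01, -1.0], [0.996, 0.084, -0.005], [0.084, -0.996, -0.01]] pole yaw - tool z yaw -179.99 => turn about tool x 179.99
[0.566 0.031 0.315] shift mm [ -4.4  12.  -71.6]
```

>>> send_rows(series=[[-6,4,-25,0],[-6,9,-55,0],[-5,12,-71.5,0],[-5,12,-71.5,0],[-5,12,-71.5,0]])

```text
time_s: 7.1
tcp_pos: [0.5655, 0.0298, 0.3143]
tcp_rot: [0.479, 0.525, -0.478, 0.516]
force: [0.0, -0.3, -2.7]
gripper_width: 0.0238
```

```bash
python3 - <<'E'
from h import *
go([.5658,.0307,.315])
s=robot.sense(); 
im,d,k=shot('top','top5'); cv2.imwrite('pics/top5z.png',cv2.resize(im[110:280,110:350,::-1],None,fx=3.3,fy=3.3,interpolation=cv2.INTER_CUBIC))
im,d,k=shot('side','side5'); cv2.imwrite('pics/side5z.png',cv2.resize(im[40:200,150:400,::-1],None,fx=3.2,fy=3.2,interpolation=cv2.INTER_CUBIC))
E
```

```text
t 7.1 tcp [0.5655 0.0298 0.3143] F [ 0.  -0.3 -2.7] w 0.0238
tool axes x,y,z [[-0.009, 0.008, -1.0], [0.996, 0.084, -0.008], [0.084, -0.996, -0.009]] pole yaw - tool z yaw -179.99 => turn about tool x 179.99
[0.566 0.031 0.315] shift mm [-0.7  0.4 -0.8]
```

View pics/top5z.png

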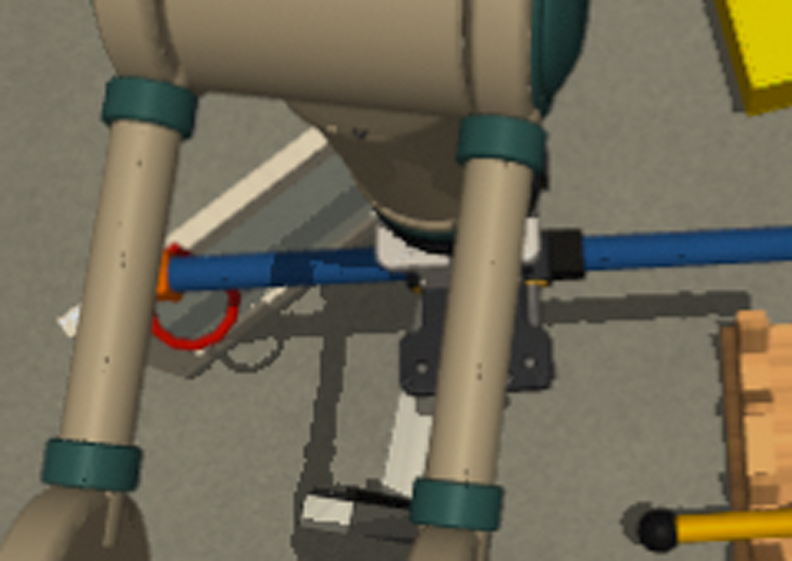

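View pics/side5z.png

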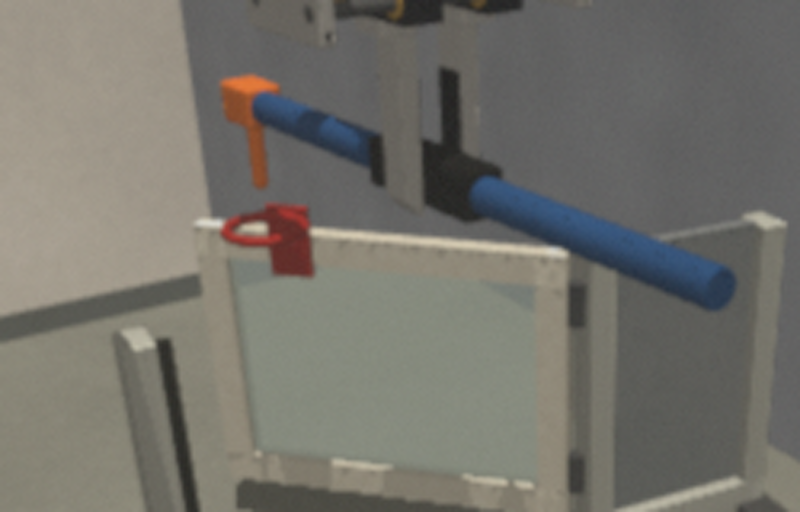

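```bash
python3 - <<'E'
from h import *
s=robot.sense();Rt=R.from_quat(s['tcp_rot']).as_matrix();p=np.array(s['tcp_pos'])
tip=p+Rt@np.array([-.0172,0,0])-Rt[:,2]*.195+Rt[:,0]*.055; print('pred tip',tip)
ring=np.array([.5494,.225,.25])
z=np.load('pics/side5.npz');k=(z['K'],z['D'],z['T']);im=z['im'];d=z['d']
print('pred px',proj([tip,ring],k), 'seen tip ~',(150+262/3.2,40+186/3.2))
H,S,V=cv2.split(cv2.cvtColor(im,cv2.COLOR_RGB2HSV)); og=(H>4)&(H<14)&(S>180)&(V>80)
og[:60]=0;og[120:]=0
v,u=np.nonzero(og); print(u.min(),u.max(),v.min(),v.max())
m=og.copy();m[:78]=0; P=maskpts(m,d,k); print('prong',len(P),np.median(P,0),np.percentile(P,[5,95],axis=0))
for r in range(78,101,3): uu=np.nonzero(og[r])[0]; print(r,uu.min() if len(uu) else '',uu.max() if len(uu) else '', proj([tip+[0,0,0]],k)[0] if r==78 else '')
z=np.load('pics/top5.npz');k=(z['K'],z['D'],z['T'])
P=maskpts(og,d,(z['K'],z['D'],z['T'])) if 0 else None
a=ray_z([np.array([170,275])/3.3+110],.342,k);print('top: pole/hook-head joint',a, 'pred pole pt y there', p+Rt@np.array([-.0172,0,0])-Rt[:,2]*.18)
E
```

```text
pred tip [0.54940006 0.22383449 0.27893853]
pred px [[230.92808383  97.94819206]
 [232.35664566 111.3206833 ]] seen tip ~ (231.875, 98.125)
221 235 65 69Traceback (most recent call last):
  File "<stdin>", line 10, in <module>
  File "h.py", line 28, in maskpts
    v,u=np.nonzero(m&(d>0)); return pts(np.c_[u,v],d[v,u],k)
                                    ~~~^^^^^^^^^^^^^^^^^^^^^
  File "h.py", line 18, in pts
    uv=np.asarray(uv,float).reshape(-1,1,2); n=cv2.undistortPoints(uv,k[0],k[1]).reshape(-1,2)
                                               ~~~~~~~~~~~~~~~~~~~^^^^^^^^^^^^^^
cv2.error: OpenCV(4.12.0) /io/opencv/modules/calib3d/src/undistort.dispatch.cpp:347: error: (-215:Assertion failed) CV_IS_MAT(_src) && CV_IS_MAT(_dst) && (_src->rows == 1 || _src->cols == 1) && (_dst->rows == 1 || _dst->cols == 1) && _src->cols + _src->rows - 1 == _dst->rows + _dst->cols - 1 && (CV_MAT_TYPE(_src->type) == CV_32FC2 || CV_MAT_TYPE(_src->type) == CV_64FC2) && (CV_MAT_TYPE(_dst->type) == CV_32FC2 || CV_MAT_TYPE(_dst->type) == CV_64FC2) in function 'cvUndistortPointsInternal'
```

>>> send_rows(series=[[10,0,-0.5,0],[22,0,-0.5,0],[34,0,-0.5,0],[46,0,-0.5,0],[54,0,-0.5,0]])

```text
time_s: 7.7
tcp_pos: [0.5645, 0.0301, 0.2591]
tcp_rot: [0.479, 0.525, -0.479, 0.515]
force: [0.3, -0.2, -3.1]
gripper_width: 0.0239
```

>>> send_rows(series=[[0,0,0,0],[0,0,0,0]])

```text
time_s: 7.9
tcp_pos: [0.5644, 0.0301, 0.2587]
tcp_rot: [0.479, 0.525, -0.479, 0.515]
force: [-0.0, -0.0, -3.2]
gripper_width: 0.0239
```

```bash
cat >> h.py <<'E'
def tipnow():
    s=robot.sense();Rt=R.from_quat(s['tcp_rot']).as_matrix();p=np.array(s['tcp_pos'])
    return p+Rt@np.array([-.0172,0,0])-Rt[:,2]*.195+Rt[:,0]*.055
E
python3 - <<'E'
from h import *
go(); print(tipnow())
im,d,k=shot('side','side6'); cv2.imwrite('pics/side6z.png',cv2.resize(im[40:200,150:400,::-1],None,fx=3.2,fy=3.2,interpolation=cv2.INTER_CUBIC))
E
```

```text
t 7.9 tcp [0.5644 0.0301 0.2587] F [-0.  -0.  -3.2] w 0.0239
tool axes x,y,z [[-0.01, 0.009, -1.0], [0.997, 0.082, -0.01], [0.082, -0.997, -0.01]] pole yaw - tool z yaw -179.89 => turn about tool x 179.89
[0.54797235 0.22477315 0.22277808]
```

View pics/side6z.png

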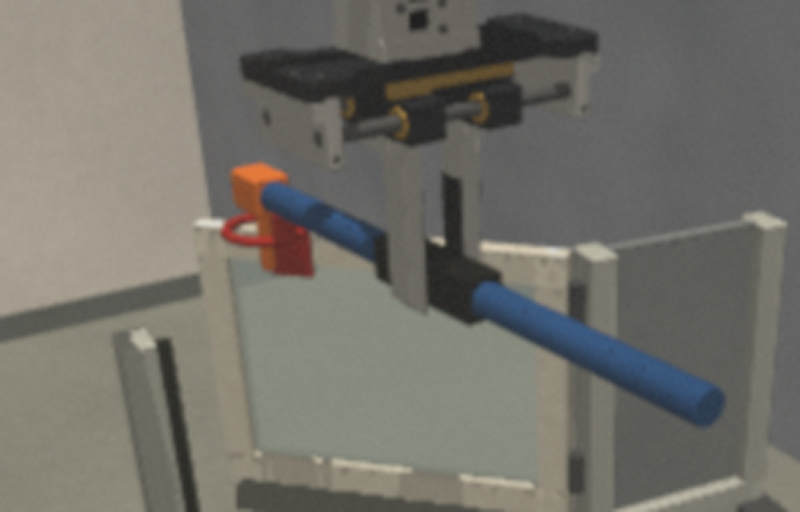

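```bash
cat > path.py <<'E'
from h import *
hinge=np.array([.713,.103]); ring0=np.array([.5494,.225])
def tipat(s,lead=.017):
    c,n=np.cos(s),np.sin(s); r=np.array([[c,-n],[n,c]])@(ring0-hinge); t=np.array([-r[1],r[0]])/np.linalg.norm(r)
    return hinge+r+lead*t
def plan(sl):
    go(); t0=tipnow(); print('tip',t0)
    Rt=R.from_quat(robot.sense()['tcp_rot']).as_matrix()
    for s,l in sl:
        w=np.r_[tipat(s,l),.225]; print(s,np.round(w,3),np.round((w-t0)@Rt*1000,1))
E
python3 - <<'E'
from path import *
plan([(0,.017),(.07,.017),(.14,.017),(.21,.017),(.28,.017),(.35,.017),(.5,.017),(.6,.017),(.71,.017)])
E
```

```text
t 7.95 tcp [0.5647 0.0301 0.2592] F [-0.8 -1.3 -2.6] w 0.0237
tool axes x,y,z [[-0.009, 0.009, -1.0], [0.997, 0.082, -0.008], [0.082, -0.997, -0.009]] pole yaw - tool z yaw -179.89 => turn about tool x 179.89
tip [0.54837748 0.22473663 0.22329116]
0 [0.539 0.211 0.225] [ -1.7 -10.2  12.6]
0.07 [0.532 0.199 0.225] [ -1.8 -18.4  24.3]
0.14 [0.526 0.186 0.225] [ -1.8 -25.7  36.7]
0.21 [0.52  0.173 0.225] [ -1.9 -32.1  49.5]
0.28 [0.516 0.159 0.225] [ -2.  -37.6  62.7]
0.35 [0.513 0.145 0.225] [ -2.1 -42.2  76.3]
0.5 [0.509 0.115 0.225] [ -2.3 -48.7 106.3]
0.6 [0.508 0.094 0.225] [ -2.5 -50.6 126.7]
0.71 [0.511 0.072 0.225] [ -2.7 -50.2 149.2]
```

>>> send_rows(series=[[0,-5,6,0],[-1,-10,12.5,0],[-1,-18,24,0],[-1,-26,37,0],[-1,-32,49.5,0]])

```text
time_s: 8.45
tcp_pos: [0.536, -0.0233, 0.2604]
tcp_rot: [0.479, 0.524, -0.479, 0.516]
force: [1.5, 0.9, -2.9]
gripper_width: 0.0238
```

```bash
python3 - <<'E'
from path import *
im,d,k=shot('side','side7'); cv2.imwrite('pics/side7z.png',cv2.resize(im[40:240,150:400,::-1],None,fx=3,fy=3,interpolation=cv2.INTER_CUBIC))
plan([(.28,.017),(.35,.017),(.42,.017),(.5,.017),(.56,.017),(.6,.017),(.65,.017),(.71,.017)])
E
```

```text
t 8.5 tcp [ 0.5352 -0.0255  0.2603] F [-0.2 -1.3 -2.8] w 0.0236
tool axes x,y,z [[-0.01, 0.006, -1.0], [0.997, 0.08, -0.01], [0.08, -0.997, -0.006]] pole yaw - tool z yaw -179.79 => turn about tool x 179.79
tip [0.51915107 0.16904573 0.22379106]
0.28 [0.516 0.159 0.225] [-1.2 -3.9  9.6]
0.35 [0.513 0.145 0.225] [-1.3 -8.4 23.2]
0.42 [0.51  0.131 0.225] [ -1.3 -12.   37.1]
0.5 [0.509 0.115 0.225] [ -1.4 -14.9  53.2]
0.56 [0.508 0.103 0.225] [ -1.5 -16.3  65.4]
0.6 [0.508 0.094 0.225] [ -1.5 -16.7  73.6]
0.65 [0.509 0.084 0.225] [ -1.6 -16.9  83.8]
0.71 [0.511 0.072 0.225] [ -1.7 -16.4  96.1]
```

View pics/side7z.png

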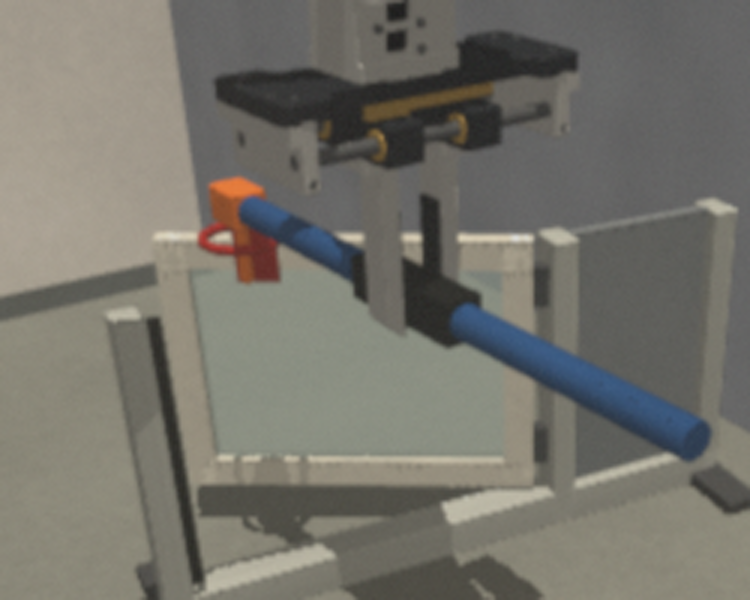

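The window follows; the prong at (245,255) is still in the ring. Continue.

>>> send_rows(series=[[-1,-4,10,0],[-1,-8,23,0],[-1,-12,37,0],[-1,-15,53,0],[-1,-16,65,0]])

```text
time_s: 9.0
tcp_pos: [0.5241, -0.0933, 0.261]
tcp_rot: [0.478, 0.524, -0.481, 0.516]
force: [-0.8, 0.5, -2.5]
gripper_width: 0.0236
```

```bash
python3 - <<'E'
from path import *
plan([(.6,.017),(.65,.017),(.71,.017),(.73,.017)])
E
```

```text
t 9.0 tcp [ 0.5241 -0.0933  0.261 ] F [-0.8  0.5 -2.5] w 0.0236
tool axes x,y,z [[-0.011, 0.005, -1.0], [0.997, 0.08, -0.01], [0.08, -0.997, -0.006]] pole yaw - tool z yaw -179.76 => turn about tool x 179.76
tip [0.50814073 0.101273   0.22438299]
0.6 [0.508 0.094 0.225] [-0.7 -0.3  6.9]
0.65 [0.509 0.084 0.225] [-0.7 -0.4 17.2]
0.71 [0.511 0.072 0.225] [-0.8  0.1 29.4]
0.73 [0.511 0.068 0.225] [-0.8  0.4 33.5]
```

>>> send_rows(series=[[-1,0,8,0],[-1,0,17,0],[-1,0,25,0],[-1,0,29,0],[-1,0,29,0]])

```text
time_s: 9.5
tcp_pos: [0.5266, -0.1228, 0.2618]
tcp_rot: [0.478, 0.523, -0.481, 0.516]
force: [-0.2, -0.1, -1.9]
gripper_width: 0.0236
```

```bash
python3 - <<'E'
from path import *
im,d,k=shot('side','side8'); cv2.imwrite('pics/side8z.png',cv2.resize(im[40:240,150:400,::-1],None,fx=3,fy=3,interpolation=cv2.INTER_CUBIC))
im,d,k=shot('top','top8'); cv2.imwrite('pics/top8z.png',cv2.resize(im[40:280,110:350,::-1],None,fx=2.5,fy=2.5,interpolation=cv2.INTER_CUBIC))
plan([(.71,.017),(.73,.017)])
E
```

```text
t 9.6 tcp [ 0.5265 -0.1221  0.2618] F [ 0.9  0.1 -2. ] w 0.0234
tool axes x,y,z [[-0.011, 0.005, -1.0], [0.997, 0.08, -0.01], [0.08, -0.997, -0.006]] pole yaw - tool z yaw -179.77 => turn about tool x 179.77
tip [0.5104647  0.07249278 0.22522866]
0.71 [0.511 0.072 0.225] [0.2 0.1 0.6]
0.73 [0.511 0.068 0.225] [0.2 0.4 4.7]
```

View pics/side8z.png

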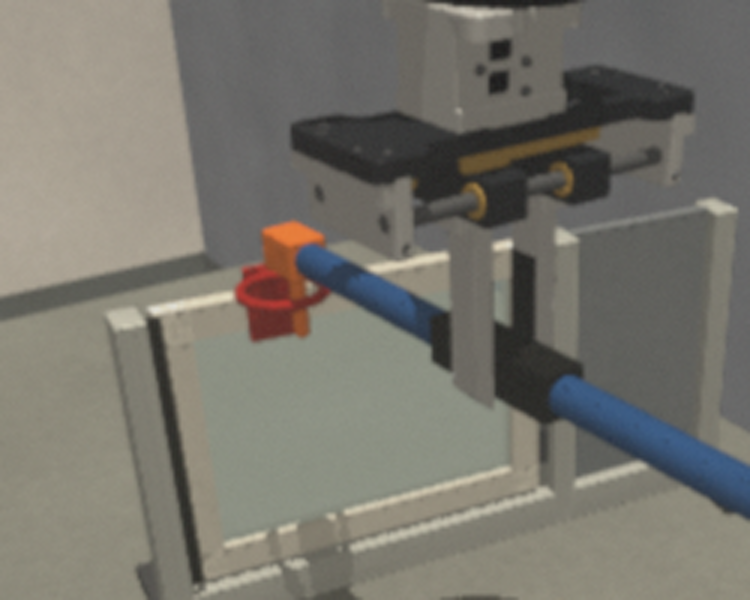

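View pics/top8z.png

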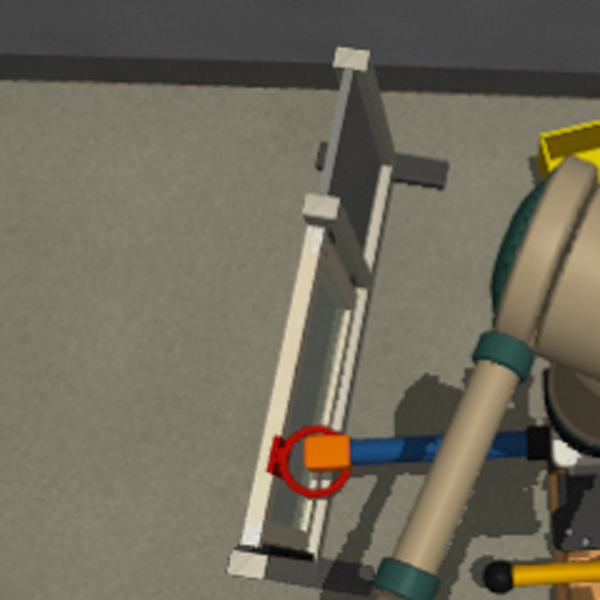

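>>> send_rows(series=[[0,0,3,0],[0,0,5,0],[0,0,5,0]])

```text
time_s: 9.9
tcp_pos: [0.5265, -0.1251, 0.2613]
tcp_rot: [0.479, 0.525, -0.48, 0.514]
force: [0.9, 5.6, -3.5]
gripper_width: 0.0236
```

```bash
python3 - <<'E'
from path import *
plan([(.73,.017)])
im,d,k=shot('top','top9'); 
H,S,V=cv2.split(cv2.cvtColor(im,cv2.COLOR_RGB2HSV)); red=((H<5)|(H>175))&(S>150)&(V>60)
v,u=np.nonzero(red);Q=ray_z(np.c_[u,v],.25,k)[:,:2]; print(Q.mean(0),len(Q))
from scipy.optimize import least_squares
Q=Q[np.linalg.norm(Q-[.509,.0885],axis=1)<.045]
f=least_squares(lambda p:np.hypot(*(Q-p).T)-.026,[.509,.0885],loss='soft_l1',f_scale=.002); c=f.x
a=np.arctan2(*(ring0-hinge)[::-1]);b=np.arctan2(*(c-hinge)[::-1]); print('ring now',c,'turned',(b-a)%(2*np.pi),'radius',np.linalg.norm(c-hinge))
E
```

```text
t 9.9 tcp [ 0.5265 -0.1251  0.2613] F [ 0.9  5.6 -3.5] w 0.0236
tool axes x,y,z [[-0.012, 0.009, -1.0], [0.997, 0.081, -0.011], [0.081, -0.997, -0.01]] pole yaw - tool z yaw -179.8 => turn about tool x 179.8
tip [0.51036915 0.06964862 0.22553986]
0.73 [0.511 0.068 0.225] [0.5 0.7 1.8]
[0.50639072 0.09739352] 282
ring now [0.50809119 0.08777338] turned 0.7149300056221399 radius 0.20547377250390544
```

>>> send_rows(series=[[0,0,1,0],[0,0,1,0],[0,0,-6,0],[0,0,-12,0],[0,0,-13,0]])

```text
time_s: 10.45
tcp_pos: [0.5255, -0.112, 0.2619]
tcp_rot: [0.479, 0.525, -0.48, 0.515]
force: [-0.5, -0.3, -3.2]
gripper_width: 0.0235
```

```bash
python3 - <<'E'
from path import *
plan([])
E
```

```text
t 10.45 tcp [ 0.5255 -0.112   0.2619] F [-0.5 -0.3 -3.2] w 0.0235
tool axes x,y,z [[-0.011, 0.008, -1.0], [0.997, 0.081, -0.01], [0.081, -0.997, -0.009]] pole yaw - tool z yaw -179.84 => turn about tool x 179.84
tip [0.509277   0.08260689 0.2258136 ]
```

Prong centred in the ring with no load; lift out.

>>> send_rows(series=[[-15,0,0,0],[-30,0,0,0],[-45,0,0,0],[-60,0,0,0],[-65,0,0,0]])

```text
time_s: 10.95
tcp_pos: [0.5271, -0.1132, 0.3287]
tcp_rot: [0.479, 0.523, -0.48, 0.516]
force: [-0.1, -0.3, -2.9]
gripper_width: 0.0236
```

```bash
python3 - <<'E'
from path import *
im,d,k=shot('top','top10'); cv2.imwrite('pics/top10z.png',cv2.resize(im[40:280,110:350,::-1],None,fx=2.5,fy=2.5,interpolation=cv2.INTER_CUBIC))
plan([]); go([.5522,-.2542,.32],[.5522,-.2542,.0728])
E
```

```text
t 11.0 tcp [ 0.5271 -0.1131  0.3287] F [-0.2  0.3 -3. ] w 0.0238
tool axes x,y,z [[-0.008, 0.006, -1.0], [0.997, 0.081, -0.007], [0.081, -0.997, -0.007]] pole yaw - tool z yaw -179.84 => turn about tool x 179.84
tip [0.51093685 0.0814642  0.29218935]
t 11.0 tcp [ 0.5271 -0.1131  0.3287] F [-0.2  0.3 -3. ] w 0.0238
tool axes x,y,z [[-0.008, 0.006, -1.0], [0.997, 0.081, -0.007], [0.081, -0.997, -0.007]] pole yaw - tool z yaw -179.84 => turn about tool x 179.84
[ 0.552 -0.254  0.32 ] shift mm [  7.7  13.7 142.7]
[ 0.552 -0.254  0.073] shift mm [254.9  15.5 144.3]
```

View pics/top10z.png

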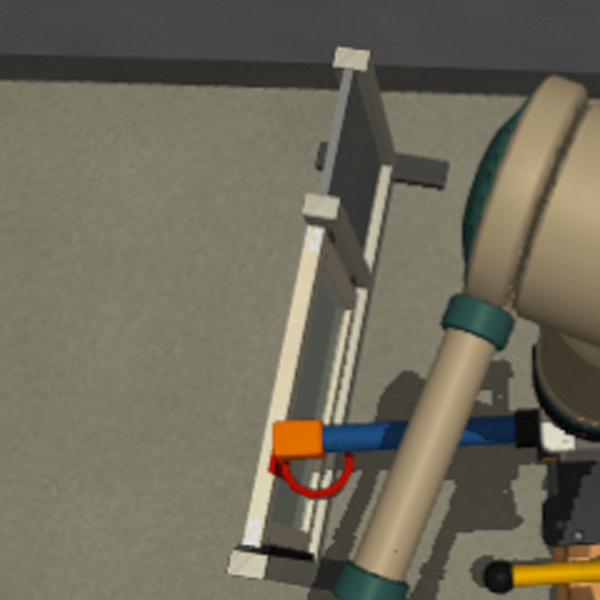

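>>> send_rows(series=[[-2,3,30,0],[-2,7,70,0],[0,11,110,0],[5,13.5,138,-0.2],[8,13.7,142.7,-0.2]])

```text
time_s: 11.5
tcp_pos: [0.5521, -0.2578, 0.3174]
tcp_rot: [0.478, 0.524, -0.48, 0.516]
force: [0.0, 0.5, -2.6]
gripper_width: 0.0236
```

>>> send_rows(series=[[0,0,0,0],[0,0,0,0]])

```text
time_s: 11.7
tcp_pos: [0.5517, -0.2572, 0.3166]
tcp_rot: [0.478, 0.524, -0.48, 0.515]
force: [-0.2, -0.2, -2.5]
gripper_width: 0.0235
```

```bash
python3 - <<'E'
from path import *
go([.5522,-.2542,.32],[.5522,-.2542,.14],[.5522,-.2542,.0728])
im,d,k=shot('wrist','wrist11')
E
```

```text
t 11.7 tcp [ 0.5517 -0.2572  0.3166] F [-0.2 -0.2 -2.5] w 0.0235
tool axes x,y,z [[-0.012, 0.006, -1.0], [0.997, 0.081, -0.011], [0.081, -0.997, -0.007]] pole yaw - tool z yaw -179.84 => turn about tool x 179.84
[ 0.552 -0.254  0.32 ] shift mm [-3.4  0.7 -2.9]
[ 0.552 -0.254  0.14 ] shift mm [176.6   2.7  -1.6]
[ 0.552 -0.254  0.073] shift mm [243.8   3.5  -1.2]
```

View pics/wrist11.png

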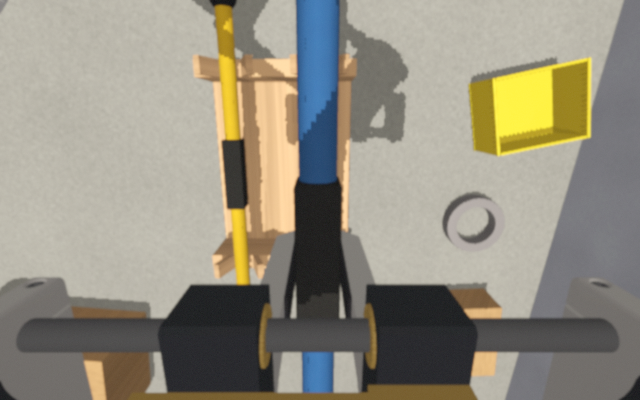

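>>> send_rows(series=[[30,1,-2,-0.2],[70,2,-2,-0.2],[110,2.5,-2,-0.2],[145,2.7,-1.6,-0.2],[160,2.7,-1.6,-0.2]])

```text
time_s: 12.25
tcp_pos: [0.5507, -0.2512, 0.1541]
tcp_rot: [0.476, 0.528, -0.479, 0.515]
force: [-0.6, -0.3, -2.5]
gripper_width: 0.0236
```

```bash
python3 - <<'E'
from path import *
go([.5522,-.2542,.0728])
E
```

```text
t 12.25 tcp [ 0.5507 -0.2512  0.1541] F [-0.6 -0.3 -2.5] w 0.0236
tool axes x,y,z [[-0.016, 0.009, -1.0], [0.996, 0.087, -0.015], [0.087, -0.996, -0.01]] pole yaw - tool z yaw 179.82 => turn about tool x -179.82
[ 0.552 -0.254  0.073] shift mm [81.3  2.4  4. ]
```

>>> send_rows(series=[[15,2,3,0.2],[30,2.5,4,0.2],[45,2.5,4,0.2],[50,2.5,4,0.2],[50,2.5,4,0.2]])

```text
time_s: 12.75
tcp_pos: [0.5526, -0.2534, 0.104]
tcp_rot: [0.477, 0.527, -0.48, 0.514]
force: [-0.4, 0.3, -2.6]
gripper_width: 0.0239
```

```bash
python3 - <<'E'
from path import *
go([.5522,-.2542,.0728])
im,d,k=shot('side','side12'); cv2.imwrite('pics/side12z.png',cv2.resize(im[200:,230:530,::-1],None,fx=2.5,fy=2.5,interpolation=cv2.INTER_CUBIC))
E
```

```text
t 12.75 tcp [ 0.5526 -0.2534  0.104 ] F [-0.4  0.3 -2.6] w 0.0239
tool axes x,y,z [[-0.016, 0.01, -1.0], [0.996, 0.085, -0.015], [0.085, -0.996, -0.011]] pole yaw - tool z yaw 179.96 => turn about tool x -179.96
[ 0.552 -0.254  0.073] shift mm [31.2  0.1  1.2]
```

View pics/side12z.png

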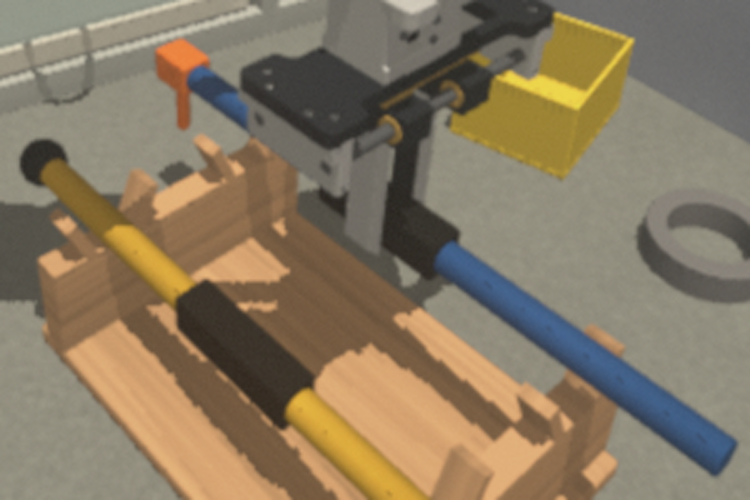

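>>> send_rows(series=[[10,0,1,0],[20,0,1,0],[27,0,1,0],[30,0,1,0],[30.5,0,1,0]])

```text
time_s: 13.3
tcp_pos: [0.5523, -0.2544, 0.0735]
tcp_rot: [0.477, 0.527, -0.48, 0.514]
force: [0.5, -0.9, -2.8]
gripper_width: 0.0242
```

```bash
python3 - <<'E'
from path import *
go([.5522,-.2542,.0728])
im,d,k=shot('side','side13'); cv2.imwrite('pics/side13z.png',cv2.resize(im[200:,230:530,::-1],None,fx=2.5,fy=2.5,interpolation=cv2.INTER_CUBIC))
E
```

```text
t 13.3 tcp [ 0.5523 -0.2544  0.0735] F [ 0.5 -0.9 -2.8] w 0.0242
tool axes x,y,z [[-0.016, 0.01, -1.0], [0.996, 0.085, -0.015], [0.084, -0.996, -0.011]] pole yaw - tool z yaw 179.98 => turn about tool x -179.98
[ 0.552 -0.254  0.073] shift mm [ 0.7 -0.1 -0.2]
```

View pics/side13z.png

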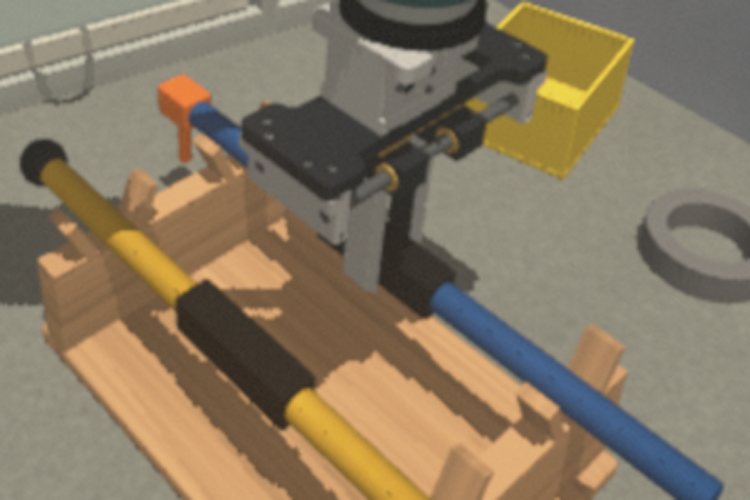

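>>> send_rows(series=[[1,0,0,0],[1.5,0,0,0],[1.5,0,0,0]])

```text
time_s: 13.65
tcp_pos: [0.553, -0.2548, 0.0728]
tcp_rot: [0.477, 0.526, -0.48, 0.515]
force: [0.0, 1.2, -0.9]
gripper_width: 0.0235
```

>>> send_rows(series=[[0,0,0,0],[0,0,0,0],[0,0,0,0],[0,0,0,0],[0,0,0,0]], gripper=0.8)

```text
time_s: 14.15
tcp_pos: [0.553, -0.2549, 0.0729]
tcp_rot: [0.477, 0.526, -0.48, 0.515]
force: [-0.3, 0.0, -0.3]
gripper_width: 0.0602
```

>>> send_rows(series=[[0,0,0,0],[0,0,0,0],[0,0,0,0],[0,0,0,0],[0,0,0,0]])

```text
time_s: 14.65
tcp_pos: [0.553, -0.2548, 0.0729]
tcp_rot: [0.477, 0.526, -0.48, 0.515]
force: [0.3, 0.8, 0.3]
gripper_width: 0.0753
```

```bash
python3 - <<'E'
from path import *
go([.5522,-.2542,.0728])
im,d,k=shot('wrist','wrist14')
E
```

```text
t 14.65 tcp [ 0.553  -0.2548  0.0729] F [0.3 0.8 0.3] w 0.0753
tool axes x,y,z [[-0.014, 0.008, -1.0], [0.996, 0.085, -0.014], [0.084, -0.996, -0.01]] pole yaw - tool z yaw 179.97 => turn about tool x -179.97
[ 0.552 -0.254  0.073] shift mm [ 0.1 -0.7 -0.7]
```

View pics/wrist14.png

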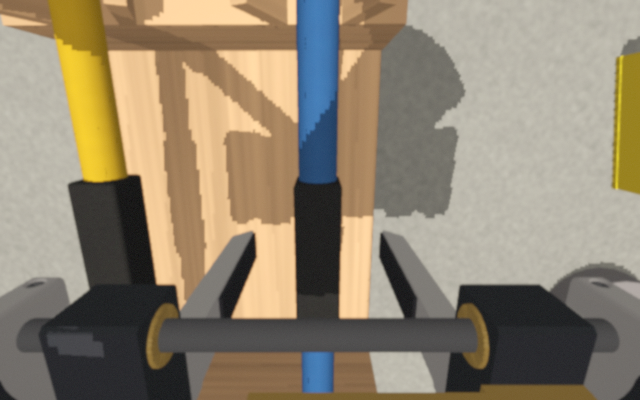

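Released, both fingers clear of the grip (col 317), same view as before the grasp. Retreat straight up.

>>> send_rows(series=[[-15,0,0,0],[-45,0,0,0],[-85,0,0,0],[-130,0,0,0],[-170,0,0,0]])

```text
time_s: 15.2
tcp_pos: [0.5555, -0.2563, 0.245]
tcp_rot: [0.477, 0.526, -0.48, 0.515]
force: [0.7, -0.1, -0.8]
gripper_width: 0.0752
```

>>> send_rows(series=[[-20,0,-5,0],[-50,-30,-10,0],[-70,-70,-10,0],[-80,-110,-10,0],[-80,-150,-10,0]])

```text
time_s: 15.7
tcp_pos: [0.4055, -0.2601, 0.3289]
tcp_rot: [0.477, 0.525, -0.479, 0.517]
force: [0.7, -0.7, 0.0]
gripper_width: 0.0749
```

>>> send_rows(series=[[0,-40,0,0],[0,-80,0,0],[0,-80,0,0],[0,-80,0,0]])

```text
time_s: 16.1
tcp_pos: [0.3256, -0.267, 0.3302]
tcp_rot: [0.478, 0.524, -0.48, 0.517]
force: [-0.3, -0.0, 0.7]
gripper_width: 0.0751
```

```bash
python3 - <<'E'
from path import *
go()
for n in ['top','side']:
    im,d,k=shot(n,n+'15')
    H,S,V=cv2.split(cv2.cvtColor(im,cv2.COLOR_RGB2HSV))
    blue=(H>98)&(H<118)&(S>150)&(V>60)
    B=maskpts(blue,d,k); B=B[(B[:,1]<0.1)&(B[:,2]>.05)&(B[:,2]<.15)]
    print(n,len(B),np.round(np.percentile(B,[1,50,99],axis=0),3).tolist())
    m=robot.masks_of(n,'hook_grip')[0]; blk=(V<50)&(cv2.dilate(m['mask'].astype(np.uint8),np.ones((5,5)))>0)
    G=maskpts(blk,d,k);G=G[(G[:,2]>.08)&(G[:,2]<.12)]; print('grip',m['rect'],G.mean(0))
    if n=='top':
        red=((H<5)|(H>175))&(S>150)&(V>60);v,u=np.nonzero(red);Q=ray_z(np.c_[u,v],.25,k)[:,:2]; print('red mean',Q.mean(0))
E
```

```text
t 16.1 tcp [ 0.3256 -0.267   0.3302] F [-0.3 -0.   0.7] w 0.0751
tool axes x,y,z [[-0.009, 0.004, -1.0], [0.996, 0.084, -0.009], [0.084, -0.996, -0.005]] pole yaw - tool z yaw -179.98 => turn about tool x 179.98
top 845 [[0.531, -0.459, 0.09], [0.553, -0.312, 0.097], [0.574, -0.083, 0.102]]
grip [305.2, 210.5, 483.2, 231.9] [ 0.55065555 -0.25396122  0.10019539]
red mean [0.50812798 0.09252712]Traceback (most recent call last):
  File "<stdin>", line 8, in <module>
    return _quantile_unchecked(
        a, q, axis, out, overwrite_input, method, keepdims, weights)
    return _ureduce(a,
                    func=_quantile_ureduce_func,
    ...<5 lines>...
                    overwrite_input=overwrite_input,
                    method=method)
    r = func(a, **kwargs)
    result = _quantile(arr,
                       quantiles=q,
    ...<2 lines>...
                       out=out,
                       weights=wgt)
    slices_having_nans = np.isnan(arr[-1, ...])
                                  ~~~^^^^^^^^^
IndexError: index -1 is out of bounds for axis 0 with size 0
```

View pics/top15.png

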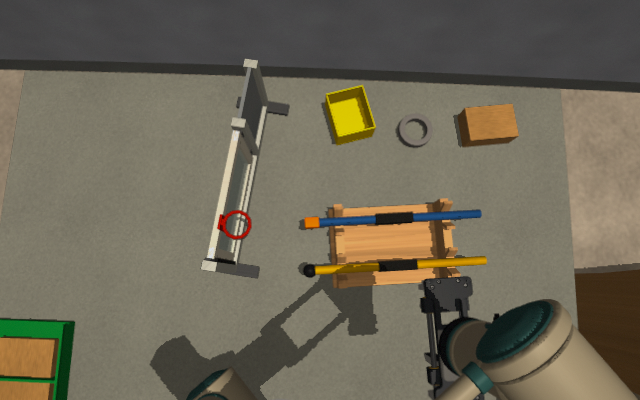

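View pics/side15.png

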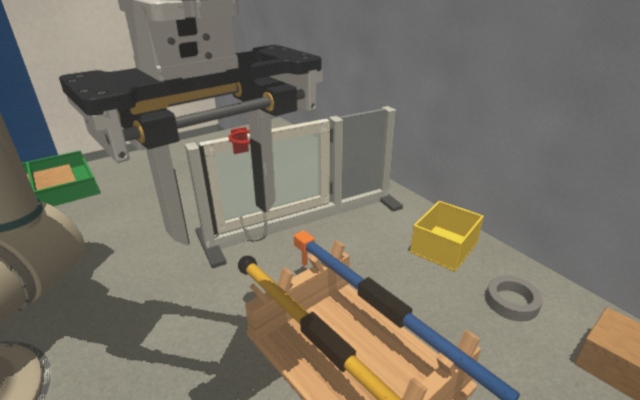

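```bash
python3 - <<'E'
from path import *
from scipy.optimize import least_squares
z=np.load('pics/top15.npz');im=z['im'];k=(z['K'],z['D'],z['T'])
H,S,V=cv2.split(cv2.cvtColor(im,cv2.COLOR_RGB2HSV)); red=((H<5)|(H>175))&(S>150)&(V>60)
v,u=np.nonzero(red);Q=ray_z(np.c_[u,v],.25,k)[:,:2];Q=Q[np.linalg.norm(Q-[.509,.0885],axis=1)<.032]
c=least_squares(lambda p:np.hypot(*(Q-p).T)-.026,[.509,.0885],loss='soft_l1',f_scale=.002).x
a=np.arctan2(*(ring0-hinge)[::-1]);b=np.arctan2(*(c-hinge)[::-1]); print('ring now',c,'turned',(b-a)%(2*np.pi))
z=np.load('pics/side15.npz');z0=np.load('pics/side0.npz')
print('side diff around hook/pole', np.abs(z['im'][220:,290:520].astype(int)-z0['im'][220:,290:520]).mean())
robot.sign_off(); print(robot.sense()['time_s'])
E
```

```text
ring now [0.5081019  0.08711846] turned 0.7181118687300785
side diff around hook/pole 14.89634460547504
the job is handed in; nothing more can be done
the job is handed in; nothing more can be done
```

I pulled the window shut with the hook in the ring, then unhooked and laid the blue pole back in its notches. I let go, moved the arm clear and handed the job in at about 16 s on the robot's clock.

**Hook in ring:** I lowered the hook with the window open about 0.71 rad. The tip was within about 2 mm of the ring centre and 27 mm below it. A side picture showed the prong through the ring.

**Window shut:** At the end of the pull the wrist force rose to 5.6 N, so the window was against its stop. The final top picture puts the ring at (0.508, 0.087). It should be at (0.509, 0.0885) with the window shut. It has turned 0.718 rad, against about 0.71 rad estimated for full closure. The ring did not move back when I unhooked.

**Pole back in the rest:** The grip measured (0.551, -0.254), about 1.5 mm from where the same camera placed it at the start. The hook end looks unchanged, but I did not measure the hook tip separately.

**Checks that failed or disagreed:**
- The final side-camera measurement of the pole stopped with an error because it found no pole points. I only checked that picture by eye, and it shows the pole in its notches.
- A plain picture difference around the pole gave a mean of 14.9 grey levels. I did not look into why; changed arm shadows are my guess.
- The wrist and top cameras differed by about 2.5 mm sideways on the grip position before grasping. I used a position in between.

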